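# Free the stuck test carriage, push it home and start the safety test

### The arm

A 6-joint arm with a two-finger parallel gripper is mounted at the origin on the work surface. World frame = base frame: x ahead of the robot, y to its left, z up, the work surface at z = 0. Lengths are in m, angles in rad, forces in N, time in s.
With the tool pointing down it reaches from about 0.275 to 0.75 m from the base axis. Payload 10.2 kg.
Tool frame: the origin (TCP) lies midway between the tips of the shut fingers; the grasp point (between the pads) lies 19 mm behind it; z points along the fingers, y is the line along which they close (so a half turn about z gives the same grasp; the last joint's range is limited). The gripper opens to 85 mm and grips with 20 to 120 N. Pads are 22 mm wide; open, the fingers measure 114 mm over their backs; the gripper's body (76 mm by 85 mm) begins 54 mm behind the grasp point. The pads swing forward as they close: fully open they stand 13 mm farther back than shut.
Start: joints at [-1.509, 0.313, 1.498, -0, 1.331, -0.223], TCP at [0.147, -0.504, 0.231] pointing down, gripper open.
Joint ranges: [-2.94, 2.94], [-0.97, 2.17], [0.19, 2.56], [-1.23, 4.37], [0.02, 3.11], [-2.88, 2.88]. Speed limits (rad/s): [2.39, 2.39, 3.01, 3.14, 3.14, 3.14].

### API

Orientations are given as a unit quaternion [w, x, y, z].
In Python, from rig import manip, snapshot, models gives the robot as it stands.
- The arm moves only by the tool move_arm, never from a script. Its argument "series" is a list of rows, each a list of 3 entries, a list of its own where there are three numbers: the finger opening in m, from 0 to 0.0854, then the shift along the tool's x, y, z in m, then the turn, a rotation vector about the tool's x, y, z in rad. A call has 1 to 5 rows; each row shifts and turns the commanded pose from where the row before left it, along the tool's axes as they then stand; what a row does not reach is not made up. A row lasts 1/12 s, in which the tool goes at most 41.7 mm and 7.16 degrees, less where a joint would pass 70% of its speed; a pose out of reach is approached as far as the arm can. A call with a gripper value outside its range is refused whole. The fingers move at their own pace and stop on an object; the grip force is fixed at half the most. Time passes only in rows, so rows that do not move let the fingers close. It gives the time, the measured TCP pose, the force, the opening and the grip force at its end, in the units of the state.
- manip.get_state(): the state, without advancing time (a new reading comes with each control period).
- snapshot(name): name is "side" or "top"; returns a dict with "image" (420x560x3 uint8, blue, green, red), "range_z" (420x560 float32, m along the optical axis (not along the pixel's ray), 0 where there is no reading), "fov_y" (degrees; the focal length in pixels is half the picture's height over the tangent of half this angle, whatever the lens; pixels are square), "cx", "cy" (the principal point, pixels), "R" (3x3) and "t" (3): a world point X has camera coordinates R X + t. Camera axes: x right, y down, z forward; pixel columns grow to the right and rows downward; lengths in m; the calibration is good to about 2 mm. A picture is of the moment at which its call begins.
- manip.finish_job(): hands the job in; it is judged then, once.
Trained networks look in a picture, given as the dict that the camera call returned (one of the last four; its "shot" number tells which), for a name from the list of things; names that differ only in an ending like _2 or _b are one class to them, and where a whole thing is asked for, a point or a joint stands for the part that bears it (a point fixed in the world has none). Each returns a list of dicts, best first, with "confidence" (0 to 1); they miss things now and then, are a little off and sometimes report something else, mostly with a low value. They report only what shows in the picture. A call takes as long as a camera call.
- models.find_in(picture, query): "box" ([left, top, right, bottom] in pixels, round what is visible of it).
- models.mark_of(picture, query): "pixel" ([column, row] in pixels: a listed point, or the origin of a listed thing).
The state is a dict: "t": time; "joints": joint angles; "joint_vel": joint speeds; "effort": joint torques, N m; "eef_pos": TCP position; "tool_rot": TCP orientation; "ft_force": force on the tool from outside, world axes, zero at the start; "wrist_torque": the same for the moment, N m; "width": finger opening in m; "grip_force": force on a finger pad.
Only numpy, scipy, OpenCV 4.12 (cv2) and the standard library are available. Lean on these libraries where they do the work, as an engineer would, in place of code of your own. Each camera call takes 0.05 s, during which the arm holds its last target. There are 200 camera calls.

### The job

The carriage with the charger has stuck in its catch on the test fixture. Push it along its rails into the hood until it breaks free and comes fully home against the end stop hidden in the hood, gently, without ramming the stop; then press the green start button once the carriage is home, and take the gripper away. Leave the red stop button and the things lying about alone.

Things in the scene. Friction and masses are not known exactly. Their poses are not given: they have to be found in the camera images.
- rail: Fixed aluminium base plate, 460 x 120 x 12 mm, with two steel rails lengthwise on it and a low bar across its rear end (to 28 mm above the table). Origin: centre of the plate's underside, on the table. x axis along the rails in the push direction, towards the hood; z up.
- carriage: Sliding aluminium carriage plate, 160 (along the rails) x 90 x 12 mm, underside 30 mm above the table, a black charger clamped on it (top 74 mm above the table). Origin: centre of the underside; x axis along the rails in the push direction, z up. It slides only along x, never back behind its start. Once free it slides with about 3 N of friction, and stays where it is left.
- push_face (a point): Centre of the rear (-x) face of the upright orange push plate at the carriage's rear: 10 mm thick, 60 mm wide, from 42 to 102 mm above the table; 80 mm behind the carriage's origin. A spring catch holds the carriage at the start: after up to 4 mm of play 8 to 17 N get it past the catch, then it gives way within 15 mm and may jump ahead a little. More than 40 N of the fingers is too much.
- hood: Grey hood, white top, fixed over the rails, 200 x 128 x 98 mm, top 110 mm above the table, mouth towards -x. Origin: centre of its underside, 120 mm ahead of the rail's origin. Hidden in it: a light sensing pin (6 mm of travel, under 2 N), then a firm end stop. Home is 93 to 184 mm of travel from the start, unknown; more than 30 N on the stop is ramming.
- start_button_top (a point): Centre of the top face of the green start button (30 mm across), which stands up from a grey control box (60 x 60 x 50 mm) fixed on the table. It is pressed straight down 6 mm; fully down takes 5 N; it springs back.
- start_button (a joint): Travel of the green start button: 0 out, 0.006 m fully pressed.
- stop_button_top (a point): Centre of the top face of the red stop button, the same kind on a box of its own. Not to be pressed. The two boxes may change places.
- stop_button (a joint): Travel of the red stop button: 0 out, 0.006 m fully pressed.
- spare_charger: Loose black charger lying flat, 90 x 55 x 32 mm; origin: centre of its underside. Bystander.
- screwdriver: Loose screwdriver lying on the table. Bystander.
- meter: Loose yellow hand-held meter lying flat, 150 x 75 x 36 mm; origin: centre of its underside. Bystander.

How it is judged:
On the way, in this order (a step that is already met when the one before it is completed fails the run):
1. the carriage has broken free of its catch (distance of carriage from where it was at the start of the episode above 0.03 m), for 0.1 s.
2. the carriage stands home, pressing the sensing pin in the hood (contact force between carriage and hood above 1 N), for 0.2 s.
3. the green start button is pressed with the carriage home (value of joint start_button above 0.004 m and contact force between carriage and hood above 1 N), for 0.05 s.
At the end, for the whole second after the job is handed in: The carriage rests home: within about 2 mm of its end stop, so that it still presses the sensing pin in the hood with over 1 N; both buttons are out again (less than 2 mm in) (contact force between carriage and hood above 1 N and linear speed of carriage below 0.005 m/s and value of joint each of start_button, stop_button below 0.002 m); the robot touches nothing.
It fails at once if the carriage rams the end stop (over 30 N) (contact force between carriage and hood above 30 N).
It fails at once if the fingers press on the carriage with over 40 N (contact force between the fingers and carriage above 40 N).
It fails at once if the start button is pressed before the carriage is home (value of joint start_button above 0.003 m and contact force between carriage and hood below 0.8 N).
It fails at once if the red stop button is pressed (value of joint stop_button above 0.003 m).
It fails at once if a bystander is moved by more than 20 mm (distance of any of spare_charger, screwdriver, meter from where it was at the start of the episode above 0.02 m).
It also fails if it takes over 54 s, if anything falls off the work surface, if the arm or the gripper's body presses on something with over 40 N, if the wrist force passes 120 N, or if a joint passes its speed limit or range.

## Working session

There is one attempt and no reset: what is moved stays moved. The work goes in short steps, Python scripts to look and compute and a tool call to move; the robot and the scene stay as the last step left them, time stands still between calls to the robot, and variables do not carry over. Pictures are saved under pics/ and viewed, at most 10 in all, crops included, and the job is handed in when it is done.

Besides the shell and the picture viewer there is one more tool, called after ">>>" as name([rows], argument=value, ...), one row to a line, values as JSON. move_arm: Moves the arm, as the interface text tells. Its arguments: {"type":"object","properties":{"series":{"type":"array"}},"required":["series"]}

```bash
mkdir -p pics; ls; cat > h.py <<'E'
import numpy as np, cv2
from rig import manip, snapshot, models
def world(p,u,v,z=None):
    f=p["image"].shape[0]/2/np.tan(np.radians(p["fov_y"])/2)
    d=np.array([(u-p["cx"])/f,(v-p["cy"])/f,1.]); R=np.array(p["R"]);t=np.array(p["t"])
    c=-R.T@t; w=R.T@d
    if z is not None: return c+w*(z-c[2])/w[2]
    r=p["range_z"][int(round(v)),int(round(u))]
    return c+w*r
E
cat > a.py <<'E'
from h import *
np.set_printoptions(precision=4,suppress=True)
for n in ("top","side"):
    p=snapshot(n); cv2.imwrite(f"pics/{n}0.png",p["image"])
    for q in ["rail","carriage","push_face","hood","start_button_top","stop_button_top","spare_charger","screwdriver","meter"]:
        r=models.mark_of(p,q)[:2]
        print(n,q,[(np.round(x["pixel"]),round(x["confidence"],2),world(p,*x["pixel"])) for x in r])
s=manip.get_state();print(s)
E
python3 a.py
```

```text
pics
top rail [(array([251., 197.]), 0.72, array([0.6122, 0.0189, 0.014 ]))]
top carriage [(array([302., 205.]), 0.61, array([ 0.5822, -0.0965,  0.0773]))]
top push_face [(array([339., 215.]), 0.97, array([ 0.5577, -0.1721,  0.1012]))]
top hood [(array([202., 181.]), 0.65, array([0.6294, 0.1157, 0.1049]))]
top start_button_top [(array([200., 267.]), 0.75, array([0.4502, 0.1219, 0.073 ]))]
top stop_button_top [(array([341., 216.]), 0.53, array([ 0.5658, -0.1886,  0.026 ])), (array([281., 141.]), 0.2, array([ 0.7386, -0.0516,  0.0411]))]
top spare_charger []
top screwdriver [(array([286., 310.]), 0.69, array([ 0.3549, -0.0623,  0.0214]))]
top meter [(array([283., 145.]), 0.58, array([ 0.7296, -0.057 ,  0.0356]))]
side rail [(array([292., 220.]), 0.68, array([ 0.5928, -0.0727,  0.0748]))]
side carriage [(array([293., 244.]), 0.97, array([ 0.5711, -0.1772,  0.1012]))]
side push_face [(array([291., 257.]), 0.91, array([ 0.567 , -0.1792,  0.0734]))]
side hood [(array([296., 187.]), 0.67, array([0.6415, 0.0895, 0.0437]))]
side start_button_top [(array([216., 180.]), 0.65, array([0.4544, 0.1
[... 200 characters left out ...]
iver [(array([178., 258.]), 0.83, array([ 0.3574, -0.084 ,  0.0229])), (array([296., 190.]), 0.18, array([0.6388, 0.0837, 0.0405]))]
side meter [(array([354., 232.]), 0.8, array([ 0.7247, -0.0879,  0.034 ]))]
{'t': 1.0, 'joints': array([-1.5094,  0.3129,  1.4977, -0.    ,  1.331 , -0.2234]), 'joint_vel': array([-0.0003,  0.0004,  0.0006, -0.0012, -0.0018,  0.0012]), 'effort': array([ -0.0012, -41.2168, -25.9902,  -0.0003,   0.0004,   0.    ]), 'eef_pos': array([ 0.1475, -0.5039,  0.2313]), 'tool_rot': array([-0.    ,  0.9899,  0.1419, -0.    ]), 'ft_force': array([ 0.0294, -0.3504, -0.5069]), 'wrist_torque': array([-0.0123,  0.048 ,  0.0167]), 'grip_force': 0.0, 'width': 0.08524619184580835}
```

View pics/top0.png

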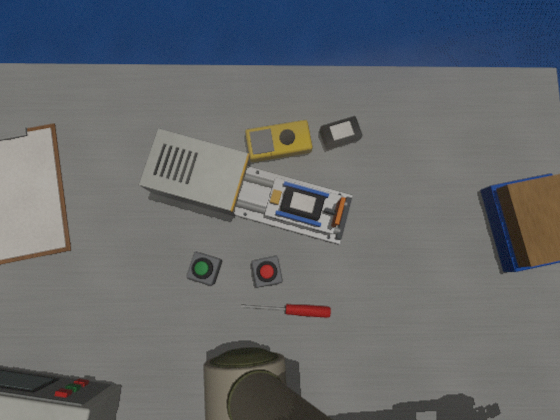

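View pics/side0.png

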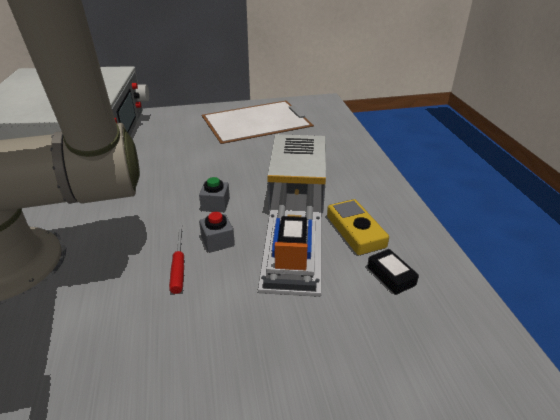

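The top view shows the hood at about (195,170), the orange push plate at (339,213), the green button at (203,268), red at (267,271), the meter at (280,140), the spare charger at (342,132), and the screwdriver at (290,310). The networks agree, apart from one wrong stop-button mark. I'll fit the axis from depth next.

```bash
cat >> h.py <<'E'
def cloud(p):
    h,w=p["range_z"].shape; f=h/2/np.tan(np.radians(p["fov_y"])/2)
    v,u=np.mgrid[:h,:w]; r=p["range_z"]
    c=np.stack([(u-p["cx"])/f*r,(v-p["cy"])/f*r,r],-1)
    return (c-np.array(p["t"]))@np.array(p["R"])
E
cat > b.py <<'E'
from h import *
np.set_printoptions(precision=4,suppress=True)
for n in ("top","side"):
    p=snapshot(n);W=cloud(p);ok=p["range_z"]>0
    hsv=cv2.cvtColor(p["image"],cv2.COLOR_BGR2HSV);H,S,V=hsv[...,0],hsv[...,1],hsv[...,2]
    box=(W[...,0]>.4)&(W[...,0]<.8)&(W[...,1]>-.3)&(W[...,1]<.3)&ok
    m=box&(W[...,2]>.1)&(W[...,2]<.118)&(W[...,1]>-.05)
    print(n,"hood",m.sum(),np.median(W[m],0),cv2.minAreaRect((W[m][:,:2]*1000).astype(np.float32)))
    for nm,c in (("orange",(H>=4)&(H<16)&(S>170)&(W[...,2]>.095)),("orangeall",(H>=4)&(H<16)&(S>170)&(W[...,2]>.04)),("green",(H>50)&(H<85)&(S>120)),("red",((H<4)|(H>174))&(S>150)&(W[...,2]>.055))):
        k=c&box
        if k.sum()<5: print(nm,k.sum());continue
        q=W[k];print(nm,k.sum(),q.mean(0),np.median(q,0),q.min(0),q.max(0),cv2.minAreaRect((q[:,:2]*1000).astype(np.float32)))
E
python3 b.py
```

```text
top hood 5790 [0.6532 0.1319 0.1097] ((655.14990234375, 132.98658752441406), (204.31539916992188, 129.12571716308594), 74.3705825805664)
orange 109 [ 0.5663 -0.1734  0.1018] [ 0.5658 -0.1729  0.1017] [ 0.5402 -0.1841  0.0977] [ 0.5943 -0.1632  0.1076] ((567.3475952148438, -173.59530639648438), (9.18136215209961, 56.746456146240234), 75.49207305908203)
orangeall 110 [ 0.5661 -0.1734  0.1018] [ 0.5658 -0.1727  0.1017] [ 0.5391 -0.1841  0.0938] [ 0.5943 -0.1632  0.1076] ((567.275390625, -173.5766143798828), (9.18136215209961, 56.895633697509766), 75.49207305908203)
green 143 [0.4483 0.1189 0.0718] [0.4477 0.1188 0.0716] [0.4351 0.1054 0.0646] [0.4624 0.1321 0.0761] ((447.9447021484375, 119.31741333007812), (26.49286460876465, 26.455629348754883), 44.25568771362305)
red 149 [ 0.441  -0.0195  0.0714] [ 0.4411 -0.0189  0.0715] [ 0.4283 -0.0336  0.0592] [ 0.4537 -0.006   0.0752] ((441.0260925292969, -19.82210922241211), (27.648418426513672, 25.41215705871582), 89.9618911743164)
side hood 2478 [0.65   0.1119 0.1094] ((653.7151489257812, 131.21084594726562), (209.7432861328125, 127.8325042724
[... 184 characters left out ...]
(14.310460090637207, 56.489280700683594), 74.355224609375)
orangeall 815 [ 0.5666 -0.1784  0.0775] [ 0.5668 -0.1788  0.0782] [ 0.5386 -0.1883  0.0439] [ 0.6031 -0.1352  0.1041] ((572.0986938476562, -159.42552185058594), (47.10274887084961, 57.22042465209961), 74.23640441894531)
green 106 [0.4596 0.1003 0.0669] [0.4487 0.1105 0.0701] [ 0.4338 -0.2352  0.0122] [0.7857 0.1286 0.0739] ((610.3927001953125, -56.75028991699219), (28.384613037109375, 500.19842529296875), 43.189579010009766)
red 147 [ 0.4408 -0.0248  0.0688] [ 0.4407 -0.0267  0.0704] [ 0.4259 -0.0376  0.0604] [ 0.4563 -0.0081  0.074 ] ((440.5347595214844, -22.98102569580078), (29.16515350341797, 29.57630729675293), 86.18394470214844)
```

>>> move_arm([
  [0, [0, 0, 0], [0, 0, -0.12]],
  [0, [0, 0, 0], [0, 0, -0.12]],
  [0, [0, 0, 0], [0, 0, -0.12]],
  [0, [0, 0, 0], [0, 0, -0.12]],
  [0, [0, 0, 0], [0, 0, -0.12]],
])

```text
t: 1.52
eef_pos: [0.1475, -0.5039, 0.2313]
tool_rot: [0.0, 0.902, 0.431, -0.0]
ft_force: [-0.7, -0.3, -0.5]
width: 0.0258
grip_force: 0.0
```

>>> move_arm([
  [0, [0, 0, 0], [0, 0, -0.1]],
  [0, [0, 0, 0], [0, 0, -0.1]],
  [0, [0, 0, 0], [0, 0, -0.1]],
  [0, [0, 0, 0], [0, 0, -0.109]],
  [0, [0, 0, 0], [0, 0, 0]],
])

```text
t: 1.93
eef_pos: [0.1475, -0.5039, 0.2313]
tool_rot: [-0.0, 0.797, 0.604, -0.0]
ft_force: [0.4, -0.3, 0.5]
width: 0.0001
grip_force: 0.0
```

```bash
cat > d.py <<'E'
import sys; from h import *
from scipy.spatial.transform import Rotation as Ro
s=manip.get_state();q=s["tool_rot"];R=Ro.from_quat([q[1],q[2],q[3],q[0]]).as_matrix()
a=np.radians(74.1);d=np.array([np.cos(a),np.sin(a),0])
def rep(tgt): 
    e=R.T@(np.array(tgt)-s["eef_pos"]); print("need tool shift mm",(e*1000).round(1))
if __name__=="__main__":
    print(s["t"],s["eef_pos"].round(4),"xang",np.degrees(np.arctan2(R[1,0],R[0,0])),"zaxis",R[:,2].round(4),"j",s["joints"].round(2),"f",s["ft_force"].round(1),"w",s["width"])
    rep(list(map(float,sys.argv[1:4])))
E
python3 d.py 0.5537 -0.2223 0.2
```

```text
1.9333 [ 0.1475 -0.5039  0.2313] xang 74.34984257323538 zaxis [-0.  0. -1.] j [-1.51  0.31  1.5  -0.    1.33 -1.24] f [ 0.4 -0.3  0.5] w 5.318409400387711e-05
need tool shift mm [380.7 315.2  31.3]
```

>>> move_arm([
  [0, [0.0254, 0.021, 0.002], [0, 0, 0]],
  [0, [0.0254, 0.021, 0.002], [0, 0, 0]],
  [0, [0.0254, 0.021, 0.002], [0, 0, 0]],
  [0, [0.0254, 0.021, 0.002], [0, 0, 0]],
  [0, [0.0254, 0.021, 0.002], [0, 0, 0]],
])

```text
t: 2.35
eef_pos: [0.2843, -0.4094, 0.2213]
tool_rot: [0.0, 0.799, 0.601, -0.0]
ft_force: [-0.5, -1.0, -0.4]
width: -0.0002
grip_force: 0.0
```

>>> move_arm([
  [0, [0.0254, 0.021, 0.002], [0, 0, 0]],
  [0, [0.0254, 0.021, 0.002], [0, 0, 0]],
  [0, [0.0254, 0.021, 0.002], [0, 0, 0]],
  [0, [0.0254, 0.021, 0.002], [0, 0, 0]],
  [0, [0.0254, 0.021, 0.002], [0, 0, 0]],
])

```text
t: 2.77
eef_pos: [0.4202, -0.3158, 0.2113]
tool_rot: [0.0, 0.799, 0.601, -0.0]
ft_force: [-0.3, 0.1, 0.5]
width: -0.0
grip_force: 0.0
```

>>> move_arm([
  [0, [0.0254, 0.021, 0.002], [0, 0, 0]],
  [0, [0.0254, 0.021, 0.002], [0, 0, 0]],
  [0, [0.0254, 0.021, 0.002], [0, 0, 0]],
  [0, [0.0254, 0.021, 0.002], [0, 0, 0]],
  [0, [0.0254, 0.021, 0.002], [0, 0, 0]],
])

```text
t: 3.18
eef_pos: [0.5559, -0.2223, 0.2012]
tool_rot: [0.0, 0.799, 0.601, -0.0]
ft_force: [-0.3, -1.3, -0.4]
width: -0.0001
grip_force: 0.0
```

```bash
python3 d.py 0.5537 -0.2223 0.06
```

```text
3.1833 [ 0.5559 -0.2223  0.2012] xang 73.91893793969335 zaxis [ 0.e+00 -1.e-04 -1.e+00] j [-0.58  0.5   1.31 -0.    1.34 -0.3 ] f [-0.3 -1.3 -0.4] w -5.4983735003611914e-05
need tool shift mm [ -0.6  -2.1 141.2]
```

>>> move_arm([
  [0, [0, 0, 0.028], [0, 0, 0]],
  [0, [0, -0.001, 0.028], [0, 0, 0]],
  [0, [0, -0.001, 0.028], [0, 0, 0]],
  [0, [0, 0, 0.028], [0, 0, 0]],
  [0, [0, 0, 0.028], [0, 0, 0]],
])

```text
t: 3.6
eef_pos: [0.5527, -0.2228, 0.0601]
tool_rot: [0.0, 0.799, 0.601, 0.0]
ft_force: [0.2, -0.2, 0.7]
width: -0.0002
grip_force: 0.0
```

>>> move_arm([
  [0, [0.005, 0, 0], [0, 0, 0]],
  [0, [0.007, 0, 0], [0, 0, 0]],
  [0, [0.007, 0, 0], [0, 0, 0]],
  [0, [0.004, 0, 0], [0, 0, 0]],
  [0, [0.003, 0, 0], [0, 0, 0]],
])

```text
t: 4.02
eef_pos: [0.5608, -0.1974, 0.0631]
tool_rot: [0.001, 0.798, 0.603, 0.001]
ft_force: [-1.3, -0.0, 0.7]
width: -0.0005
grip_force: 0.0
```

```bash
cat > g.py <<'E'
from h import *
import sys
p=snapshot("side"); s=manip.get_state()
cv2.imwrite(f"pics/{sys.argv[1]}.png",cv2.resize(p["image"][150:350,190:420],None,fx=3,fy=3))
print(s["eef_pos"],s["ft_force"])
E
python3 g.py side1; python3 d.py 0.566 -0.179 0.06
```

```text
[ 0.56072347 -0.19714718  0.06273887] [ 0.62254345  1.09006789 -0.14168385]
4.0667 [ 0.5607 -0.1971  0.0627] xang 74.16259378244409 zaxis [ 0.002 -0.001 -1.   ] j [-0.54  0.64  1.47  0.    1.03 -0.26] f [ 0.6  1.1 -0.1] w -0.00028387947342066016
need tool shift mm [18.9  0.1  2.7]
```

View pics/side1.png

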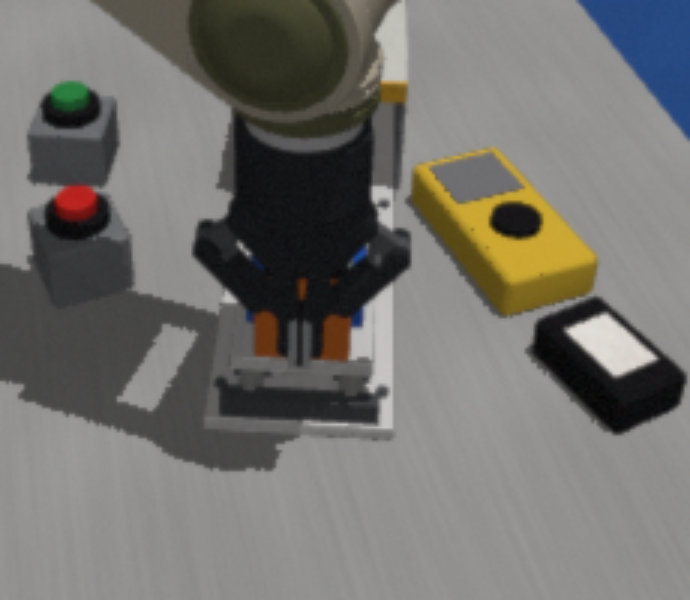

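The crop shows the shut fingers at (300,330), centred on the orange plate just behind it and clear of the charger and meter. I'll approach slowly and read the force after each row.

>>> move_arm([
  [0, [0.001, 0, 0], [0, 0, 0]],
])

```text
t: 4.15
eef_pos: [0.5606, -0.1969, 0.0622]
tool_rot: [0.001, 0.798, 0.603, 0.0]
ft_force: [0.9, -0.5, 0.0]
width: -0.0004
grip_force: 0.0
```

>>> move_arm([
  [0, [0.001, 0, 0.001], [0, 0, 0]],
])

```text
t: 4.23
eef_pos: [0.5607, -0.1962, 0.061]
tool_rot: [0.001, 0.798, 0.603, 0.0]
ft_force: [0.6, 0.6, 0.3]
width: -0.0001
grip_force: 0.0
```

>>> move_arm([
  [0, [0.001, 0, 0.001], [0, 0, 0]],
])

```text
t: 4.32
eef_pos: [0.5608, -0.1952, 0.0595]
tool_rot: [0.0, 0.798, 0.603, 0.0]
ft_force: [-0.4, 0.2, -0.6]
width: -0.0
grip_force: 0.0
```

>>> move_arm([
  [0, [0.001, 0, 0], [0, 0, 0]],
])

```text
t: 4.4
eef_pos: [0.5609, -0.1942, 0.0591]
tool_rot: [-0.0, 0.798, 0.603, -0.0]
ft_force: [0.5, 0.2, -0.6]
width: 0.0001
grip_force: 0.0
```

>>> move_arm([
  [0, [0.001, 0, 0], [0, 0, 0]],
])

```text
t: 4.48
eef_pos: [0.5612, -0.1932, 0.0592]
tool_rot: [-0.0, 0.798, 0.603, -0.0]
ft_force: [-0.2, -0.6, 0.1]
width: 0.0001
grip_force: 0.0
```

>>> move_arm([
  [0, [0.001, 0, 0], [0, 0, 0]],
])

```text
t: 4.57
eef_pos: [0.5615, -0.1922, 0.0593]
tool_rot: [-0.0, 0.798, 0.603, -0.0]
ft_force: [0.6, 0.2, -0.0]
width: 0.0003
grip_force: 0.0
```

>>> move_arm([
  [0, [0.0015, 0, 0], [0, 0, 0]],
  [0, [0.0015, 0, 0], [0, 0, 0]],
])

```text
t: 4.73
eef_pos: [0.5623, -0.1896, 0.0593]
tool_rot: [0.0, 0.798, 0.603, -0.0]
ft_force: [-1.6, -3.4, 0.6]
width: 0.0001
grip_force: 0.0
```

>>> move_arm([
  [0, [0.0015, 0, 0], [0, 0, 0]],
])

```text
t: 4.82
eef_pos: [0.5627, -0.1881, 0.0593]
tool_rot: [0.0, 0.798, 0.603, -0.0]
ft_force: [-0.9, -4.0, 0.2]
width: -0.0001
grip_force: 0.0
```

>>> move_arm([
  [0, [0.0015, 0, 0], [0, 0, 0]],
])

```text
t: 4.9
eef_pos: [0.563, -0.187, 0.0594]
tool_rot: [0.0, 0.798, 0.603, -0.0]
ft_force: [-3.4, -8.1, -0.5]
width: 0.0001
grip_force: 0.0
```

>>> move_arm([
  [0, [0.001, 0, 0], [0, 0, 0]],
])

```text
t: 4.98
eef_pos: [0.5632, -0.1865, 0.0594]
tool_rot: [0.001, 0.798, 0.603, -0.001]
ft_force: [-4.4, -8.0, -0.7]
width: -0.0001
grip_force: 0.0
```

>>> move_arm([
  [0, [0.001, 0, 0], [0, 0, 0]],
])

```text
t: 5.07
eef_pos: [0.5635, -0.1857, 0.0594]
tool_rot: [0.001, 0.798, 0.603, -0.001]
ft_force: [-3.0, -7.2, -1.2]
width: -0.0001
grip_force: 0.0
```

>>> move_arm([
  [0, [0.001, 0, 0], [0, 0, 0]],
])

```text
t: 5.15
eef_pos: [0.5638, -0.1846, 0.0594]
tool_rot: [0.001, 0.798, 0.603, -0.001]
ft_force: [-1.9, -7.6, -0.5]
width: 0.0003
grip_force: 0.0
```

>>> move_arm([
  [0, [0.0015, 0, 0], [0, 0, 0]],
  [0, [0.0015, 0, 0], [0, 0, 0]],
])

```text
t: 5.32
eef_pos: [0.5646, -0.1813, 0.0593]
tool_rot: [0.0, 0.798, 0.603, -0.0]
ft_force: [-1.7, -3.8, -0.8]
width: 0.0002
grip_force: 0.0
```

>>> move_arm([
  [0, [0.0015, 0, 0], [0, 0, 0]],
  [0, [0.0015, 0, 0], [0, 0, 0]],
])

```text
t: 5.48
eef_pos: [0.5657, -0.1776, 0.0593]
tool_rot: [-0.0, 0.798, 0.603, 0.0]
ft_force: [-0.0, -0.9, 0.0]
width: -0.0002
grip_force: 0.0
```

>>> move_arm([
  [0, [0.0015, 0, 0], [0, 0, 0]],
  [0, [0.0015, 0, 0], [0, 0, 0]],
])

```text
t: 5.65
eef_pos: [0.5666, -0.1743, 0.0593]
tool_rot: [-0.0, 0.798, 0.603, 0.0]
ft_force: [-0.6, -1.2, -0.6]
width: 0.0002
grip_force: 0.0
```

>>> move_arm([
  [0, [0.0015, 0, 0], [0, 0, 0]],
  [0, [0.0015, 0, 0], [0, 0, 0]],
])

```text
t: 5.82
eef_pos: [0.5673, -0.172, 0.0593]
tool_rot: [0.0, 0.798, 0.603, -0.0]
ft_force: [-1.7, -3.1, 1.3]
width: 0.0001
grip_force: 0.0
```

>>> move_arm([
  [0, [0.0015, 0, 0], [0, 0, 0]],
  [0, [0.0015, 0, 0], [0, 0, 0]],
])

```text
t: 5.98
eef_pos: [0.5681, -0.1691, 0.0593]
tool_rot: [0.0, 0.798, 0.603, -0.0]
ft_force: [-1.5, -3.4, -0.1]
width: 0.0001
grip_force: 0.0
```

>>> move_arm([
  [0, [0.0015, 0, 0], [0, 0, 0]],
  [0, [0.0015, 0, 0], [0, 0, 0]],
])

```text
t: 6.15
eef_pos: [0.5689, -0.1661, 0.0593]
tool_rot: [-0.0, 0.798, 0.603, -0.0]
ft_force: [-0.9, -2.9, -0.7]
width: -0.0001
grip_force: 0.0
```

>>> move_arm([
  [0, [0.002, 0, 0], [0, 0, 0]],
  [0, [0.0025, 0, 0], [0, 0, 0]],
  [0, [0.003, 0, 0], [0, 0, 0]],
  [0, [0.003, 0, 0], [0, 0, 0]],
  [0, [0.003, 0, 0], [0, 0, 0]],
])

```text
t: 6.57
eef_pos: [0.5727, -0.1529, 0.0593]
tool_rot: [-0.0, 0.798, 0.603, -0.0]
ft_force: [-1.7, -1.5, 0.1]
width: 0.0
grip_force: 0.0
```

>>> move_arm([
  [0, [0.003, 0, 0], [0, 0, 0]],
  [0, [0.003, 0, 0], [0, 0, 0]],
  [0, [0.003, 0, 0], [0, 0, 0]],
  [0, [0.003, 0, 0], [0, 0, 0]],
  [0, [0.003, 0, 0], [0, 0, 0]],
])

```text
t: 6.98
eef_pos: [0.5767, -0.1385, 0.0593]
tool_rot: [-0.0, 0.798, 0.603, -0.0]
ft_force: [-0.9, -3.8, 0.5]
width: 0.0001
grip_force: 0.0
```

>>> move_arm([
  [0, [0.003, 0, 0], [0, 0, 0]],
  [0, [0.003, 0, 0], [0, 0, 0]],
  [0, [0.003, 0, 0], [0, 0, 0]],
  [0, [0.003, 0, 0], [0, 0, 0]],
  [0, [0.002, 0, 0], [0, 0, 0]],
])

```text
t: 7.4
eef_pos: [0.5806, -0.1249, 0.0593]
tool_rot: [-0.0, 0.798, 0.603, 0.0]
ft_force: [-2.0, -3.4, 0.5]
width: -0.0001
grip_force: 0.0
```

>>> move_arm([
  [0, [0.0015, 0, 0], [0, 0, 0]],
  [0, [0.0015, 0, 0], [0, 0, 0]],
  [0, [0.001, 0, 0], [0, 0, 0]],
  [0, [0.001, 0, 0], [0, 0, 0]],
  [0, [0.001, 0, 0], [0, 0, 0]],
])

```text
t: 7.82
eef_pos: [0.5821, -0.1195, 0.0593]
tool_rot: [-0.0, 0.798, 0.603, -0.0]
ft_force: [-1.8, -3.1, -0.0]
width: -0.0001
grip_force: 0.0
```

```bash
cat > e.py <<'E'
from d import *
c=np.array([.5622,-.19,0]); e=s["eef_pos"]-c
print("travel",(e@d)*1000,"lat",(e@np.array([d[1],-d[0],0]))*1000,"xang",np.degrees(np.arctan2(R[1,0],R[0,0])),"F",-s["ft_force"]@d)
E
python3 e.py
```

```text
travel 73.23458463516177 lat -0.15629821444900874 xang 74.12752405582188 F 3.490196427965304
```

>>> move_arm([
  [0, [0.001, 0, 0], [0, 0, 0]],
  [0, [0.001, 0, 0], [0, 0, 0]],
  [0, [0.001, 0, 0], [0, 0, 0]],
  [0, [0.001, 0, 0], [0, 0, 0]],
  [0, [0.001, 0, 0], [0, 0, 0]],
])

```text
t: 8.23
eef_pos: [0.5835, -0.1147, 0.0593]
tool_rot: [-0.0, 0.798, 0.603, -0.0]
ft_force: [-2.3, -1.9, 0.2]
width: 0.0004
grip_force: 0.0
```

>>> move_arm([
  [0, [0.001, 0, 0], [0, 0, 0]],
  [0, [0.001, 0, 0], [0, 0, 0]],
  [0, [0.001, 0, 0], [0, 0, 0]],
  [0, [0.001, 0, 0], [0, 0, 0]],
  [0, [0.001, 0, 0], [0, 0, 0]],
])

```text
t: 8.65
eef_pos: [0.585, -0.1099, 0.0593]
tool_rot: [0.0, 0.798, 0.603, 0.0]
ft_force: [-1.0, -3.5, 0.6]
width: 0.0
grip_force: 0.0
```

>>> move_arm([
  [0, [0.001, 0, 0], [0, 0, 0]],
  [0, [0.001, 0, 0], [0, 0, 0]],
  [0, [0.001, 0, 0], [0, 0, 0]],
])

```text
t: 8.9
eef_pos: [0.5858, -0.107, 0.0593]
tool_rot: [0.0, 0.798, 0.603, 0.0]
ft_force: [-1.0, -2.7, 0.1]
width: -0.0
grip_force: 0.0
```

>>> move_arm([
  [0, [0.001, 0, 0], [0, 0, 0]],
])

```text
t: 8.98
eef_pos: [0.586, -0.106, 0.0593]
tool_rot: [0.0, 0.798, 0.603, 0.0]
ft_force: [-2.1, -3.2, 0.1]
width: -0.0001
grip_force: 0.0
```

>>> move_arm([
  [0, [0.001, 0, 0], [0, 0, 0]],
])

```text
t: 9.07
eef_pos: [0.5863, -0.1051, 0.0593]
tool_rot: [0.0, 0.798, 0.603, 0.0]
ft_force: [-1.8, -3.6, -0.7]
width: -0.0001
grip_force: 0.0
```

>>> move_arm([
  [0, [0.001, 0, 0], [0, 0, 0]],
])

```text
t: 9.15
eef_pos: [0.5866, -0.1041, 0.0593]
tool_rot: [0.0, 0.798, 0.603, -0.0]
ft_force: [-0.4, -2.7, -0.7]
width: -0.0001
grip_force: 0.0
```

>>> move_arm([
  [0, [0.001, 0, 0], [0, 0, 0]],
  [0, [0.001, 0, 0], [0, 0, 0]],
])

```text
t: 9.32
eef_pos: [0.5871, -0.1022, 0.0593]
tool_rot: [0.0, 0.798, 0.603, 0.0]
ft_force: [-1.8, -3.6, -0.2]
width: 0.0002
grip_force: 0.0
```

>>> move_arm([
  [0, [0.001, 0, 0], [0, 0, 0]],
])

```text
t: 9.4
eef_pos: [0.5874, -0.1012, 0.0593]
tool_rot: [0.0, 0.798, 0.603, 0.0]
ft_force: [-1.6, -2.9, -0.4]
width: 0.0
grip_force: 0.0
```

>>> move_arm([
  [0, [0.001, 0, 0], [0, 0, 0]],
])

```text
t: 9.48
eef_pos: [0.5877, -0.1003, 0.0593]
tool_rot: [0.0, 0.798, 0.603, 0.0]
ft_force: [-0.8, -2.2, 0.0]
width: 0.0
grip_force: 0.0
```

>>> move_arm([
  [0, [0.001, 0, 0], [0, 0, 0]],
])

```text
t: 9.57
eef_pos: [0.5879, -0.0993, 0.0593]
tool_rot: [0.0, 0.798, 0.603, 0.0]
ft_force: [-0.8, -4.1, -0.8]
width: 0.0003
grip_force: 0.0
```

>>> move_arm([
  [0, [0.001, 0, 0], [0, 0, 0]],
  [0, [0.001, 0, 0], [0, 0, 0]],
])

```text
t: 9.73
eef_pos: [0.5884, -0.0974, 0.0593]
tool_rot: [-0.0, 0.798, 0.603, -0.0]
ft_force: [-0.0, -3.0, -0.2]
width: -0.0002
grip_force: 0.0
```

>>> move_arm([
  [0, [0.001, 0, 0], [0, 0, 0]],
])

```text
t: 9.82
eef_pos: [0.5887, -0.0964, 0.0593]
tool_rot: [-0.0, 0.798, 0.603, 0.0]
ft_force: [-1.3, -3.0, 0.3]
width: -0.0002
grip_force: 0.0
```

>>> move_arm([
  [0, [0.001, 0, 0], [0, 0, 0]],
])

```text
t: 9.9
eef_pos: [0.589, -0.0954, 0.0593]
tool_rot: [-0.0, 0.798, 0.603, -0.0]
ft_force: [-0.9, -3.3, -0.0]
width: 0.0001
grip_force: 0.0
```

>>> move_arm([
  [0, [0.001, 0, 0], [0, 0, 0]],
])

```text
t: 9.98
eef_pos: [0.5893, -0.0945, 0.0593]
tool_rot: [-0.0, 0.798, 0.603, 0.0]
ft_force: [-1.5, -3.3, -0.8]
width: -0.0003
grip_force: 0.0
```

>>> move_arm([
  [0, [0.001, 0, 0], [0, 0, 0]],
  [0, [0.001, 0, 0], [0, 0, 0]],
])

```text
t: 10.15
eef_pos: [0.5898, -0.0926, 0.0593]
tool_rot: [-0.0, 0.798, 0.603, -0.0]
ft_force: [-1.5, -2.5, -1.1]
width: -0.0001
grip_force: 0.0
```

>>> move_arm([
  [0, [0.001, 0, 0], [0, 0, 0]],
])

```text
t: 10.23
eef_pos: [0.5901, -0.0916, 0.0593]
tool_rot: [-0.0, 0.798, 0.603, -0.0]
ft_force: [-1.6, -2.2, 0.2]
width: 0.0002
grip_force: 0.0
```

>>> move_arm([
  [0, [0.001, 0, 0], [0, 0, 0]],
])

```text
t: 10.32
eef_pos: [0.5904, -0.0906, 0.0593]
tool_rot: [0.0, 0.798, 0.603, -0.0]
ft_force: [-1.5, -3.7, -0.4]
width: 0.0001
grip_force: 0.0
```

>>> move_arm([
  [0, [0.001, 0, 0], [0, 0, 0]],
])

```text
t: 10.4
eef_pos: [0.5906, -0.0896, 0.0593]
tool_rot: [-0.0, 0.798, 0.603, -0.0]
ft_force: [-3.1, -2.4, -0.7]
width: 0.0007
grip_force: 0.0
```

>>> move_arm([
  [0, [0.001, 0, 0], [0, 0, 0]],
  [0, [0.001, 0, 0], [0, 0, 0]],
])

```text
t: 10.57
eef_pos: [0.5912, -0.0877, 0.0593]
tool_rot: [-0.0, 0.798, 0.603, -0.0]
ft_force: [-1.7, -3.5, 0.3]
width: -0.0004
grip_force: 0.0
```

>>> move_arm([
  [0, [0.001, 0, 0], [0, 0, 0]],
])

```text
t: 10.65
eef_pos: [0.5915, -0.0868, 0.0593]
tool_rot: [-0.0, 0.798, 0.603, -0.0]
ft_force: [-0.5, -2.3, -0.1]
width: 0.0001
grip_force: 0.0
```

>>> move_arm([
  [0, [0.001, 0, 0], [0, 0, 0]],
])

```text
t: 10.73
eef_pos: [0.5917, -0.0858, 0.0593]
tool_rot: [-0.0, 0.798, 0.603, -0.0]
ft_force: [-2.3, -3.7, -0.1]
width: -0.0
grip_force: 0.0
```

>>> move_arm([
  [0, [0.001, 0, 0], [0, 0, 0]],
])

```text
t: 10.82
eef_pos: [0.592, -0.0849, 0.0593]
tool_rot: [0.0, 0.798, 0.603, -0.0]
ft_force: [-1.3, -3.4, -0.7]
width: -0.0002
grip_force: 0.0
```

>>> move_arm([
  [0, [0.001, 0, 0], [0, 0, 0]],
  [0, [0.001, 0, 0], [0, 0, 0]],
])

```text
t: 10.98
eef_pos: [0.5926, -0.083, 0.0593]
tool_rot: [0.0, 0.798, 0.603, -0.0]
ft_force: [-2.0, -3.1, 0.2]
width: 0.0001
grip_force: 0.0
```

>>> move_arm([
  [0, [0.001, 0, 0], [0, 0, 0]],
])

```text
t: 11.07
eef_pos: [0.5928, -0.082, 0.0593]
tool_rot: [0.0, 0.798, 0.603, -0.0]
ft_force: [-1.8, -4.0, 0.4]
width: 0.0005
grip_force: 0.0
```

>>> move_arm([
  [0, [0.001, 0, 0], [0, 0, 0]],
])

```text
t: 11.15
eef_pos: [0.5931, -0.0811, 0.0593]
tool_rot: [0.0, 0.798, 0.603, -0.0]
ft_force: [-1.8, -3.4, -0.3]
width: -0.0004
grip_force: 0.0
```

>>> move_arm([
  [0, [0.001, 0, 0], [0, 0, 0]],
])

```text
t: 11.23
eef_pos: [0.5934, -0.0801, 0.0593]
tool_rot: [0.0, 0.798, 0.603, -0.0]
ft_force: [-2.8, -4.4, 0.2]
width: -0.0004
grip_force: 0.0
```

>>> move_arm([
  [0, [0.0007, 0, 0], [0, 0, 0]],
])

```text
t: 11.32
eef_pos: [0.5935, -0.0795, 0.0593]
tool_rot: [0.0, 0.798, 0.603, -0.0]
ft_force: [-2.5, -6.8, 0.3]
width: -0.0
grip_force: 0.0
```

>>> move_arm([
  [0, [0.0007, 0, 0], [0, 0, 0]],
])

```text
t: 11.4
eef_pos: [0.5937, -0.0792, 0.0593]
tool_rot: [0.0, 0.798, 0.603, -0.0]
ft_force: [-4.0, -7.8, 0.5]
width: -0.0004
grip_force: 0.0
```

>>> move_arm([
  [0, [0.0007, 0, 0], [0, 0, 0]],
])

```text
t: 11.48
eef_pos: [0.5938, -0.0788, 0.0593]
tool_rot: [0.0, 0.798, 0.603, -0.001]
ft_force: [-3.9, -9.1, 1.3]
width: 0.0001
grip_force: 0.0
```

>>> move_arm([
  [0, [0.0007, 0, 0], [0, 0, 0]],
])

```text
t: 11.57
eef_pos: [0.5939, -0.0784, 0.0593]
tool_rot: [0.0, 0.798, 0.603, -0.001]
ft_force: [-5.7, -10.8, 0.9]
width: 0.0002
grip_force: 0.0
```

The firm stop shows as a steady rise to 12 N at about 116 mm. I'll hold briefly, then back off slowly.

>>> move_arm([
  [0, [0, 0, 0], [0, 0, 0]],
  [0, [0, 0, 0], [0, 0, 0]],
  [0, [0, 0, 0], [0, 0, 0]],
  [0, [-0.001, 0, 0], [0, 0, 0]],
])

```text
t: 11.9
eef_pos: [0.5937, -0.0788, 0.0593]
tool_rot: [0.0, 0.798, 0.603, -0.0]
ft_force: [-2.0, -3.7, -0.6]
width: -0.0002
grip_force: 0.0
```

>>> move_arm([
  [0, [-0.001, 0, 0], [0, 0, 0]],
  [0, [-0.002, 0, 0], [0, 0, 0]],
  [0, [-0.005, 0, 0], [0, 0, 0]],
  [0, [-0.012, 0, 0], [0, 0, 0]],
  [0, [-0.015, 0, 0], [0, 0, 0]],
])

```text
t: 12.32
eef_pos: [0.5842, -0.1123, 0.0594]
tool_rot: [0.0, 0.798, 0.603, 0.0]
ft_force: [-0.4, -0.1, 0.7]
width: 0.0
grip_force: 0.0
```

>>> move_arm([
  [0, [0, 0, -0.02], [0, 0, 0]],
  [0, [0, 0, -0.03], [0, 0, 0]],
  [0, [0, 0, -0.03], [0, 0, 0]],
  [0, [0, 0, -0.03], [0, 0, 0]],
  [0, [0, 0, -0.03], [0, 0, 0]],
])

```text
t: 12.73
eef_pos: [0.5839, -0.1127, 0.2009]
tool_rot: [0.0, 0.798, 0.603, 0.0]
ft_force: [0.8, -0.8, -0.3]
width: -0.0001
grip_force: 0.0
```

```bash
cat b.py | sed 's/("top","side")/("side","top")/' > b2.py; python3 b2.py | grep -v red; python3 g.py side2; python3 d.py 0.448 0.119 0.2
```

```text
side hood 1125 [0.6551 0.0715 0.1092] ((653.0816650390625, 128.55703735351562), (203.23638916015625, 127.52242279052734), 74.01283264160156)
orange 138 [ 0.5981 -0.066   0.0996] [ 0.598  -0.0652  0.1001] [ 0.5707 -0.0756  0.0952] [ 0.6246 -0.0555  0.1036] ((598.0245361328125, -64.76184844970703), (12.958377838134766, 54.504459381103516), 78.66753387451172)
orangeall 676 [ 0.5976 -0.0668  0.0763] [ 0.5977 -0.0674  0.0761] [ 0.4312 -0.0766  0.0436] [ 0.6371 -0.0151  0.1036] ((534.3919677734375, -28.69757843017578), (55.78977966308594, 198.9346160888672), 76.86833190917969)
green 103 [0.4512 0.1095 0.0681] [0.4482 0.1115 0.07  ] [ 0.4338 -0.2386  0.0079] [0.775  0.13   0.0732] ((601.8014526367188, -60.47917175292969), (27.91217613220215, 496.0081481933594), 40.97243118286133)
top hood 5800 [0.6529 0.1322 0.1097] ((654.7510986328125, 132.80714416503906), (203.55186462402344, 128.78895568847656), 74.29255676269531)
orange 22 [ 0.6171 -0.0689  0.1013] [ 0.6166 -0.0694  0.1012] [ 0.6105 -0.0736  0.0976] [ 0.6237 -0.063   0.105 ] ((617.3596801757812, -69.03141784667969), (6.5249786376953125, 14.380592346191406), 64.26437377929688)
orangeall 22 [ 0.6171 -0.0689  0.1013] [ 0.6166 -0.0694  0.1012] [ 0.6105 -0.0736  0.0976] [ 0.6237 -0.063   0.105 ] ((617.3596801757812, -69.03141784667969), (6.5249786376953125, 14.380592346191406), 64.26437377929688)
green 143 [0.448  0.119  0.0714] [0.4477 0.119  0.0715] [0.435  0.1063 0.0641] [0.4623 0.1337 0.0755] ((447.70068359375, 119.01748657226562), (27.014892578125, 26.31661605834961), 44.35872268676758)
[ 0.58492842 -0.11297423  0.20152851] [-0.62840826 -0.87371788  0.08917557]
12.8833 [ 0.5849 -0.113   0.2015] xang 74.11345533100042 zaxis [ 0.0045 -0.0015 -1.    ] j [-0.39  0.49  1.32  0.    1.33 -0.11] f [-0.6 -0.9  0.1] w -0.00017112947632022326
need tool shift mm [ 185.6 -195.2    0.6]
```

View pics/side2.png

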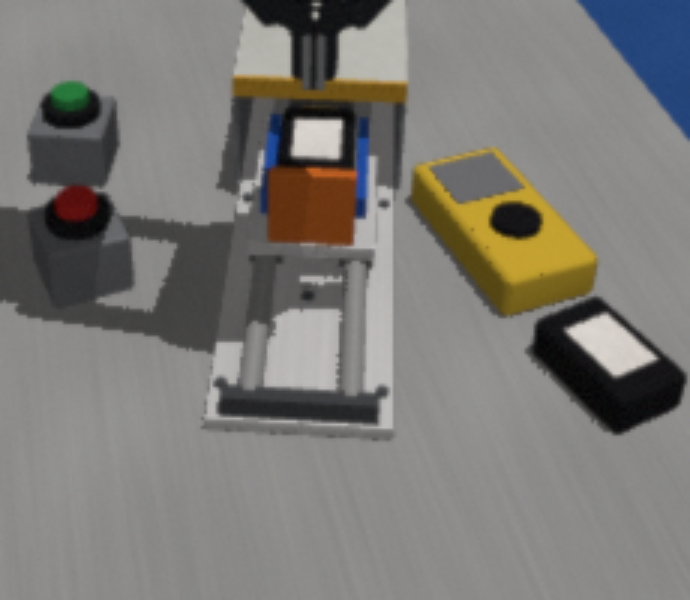

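The carriage has moved well forward to about (312,200) in the crop, and the bystanders are untouched. Next I'll go above the green button.

>>> move_arm([
  [0, [0.0186, -0.0195, 0], [0, 0, 0]],
  [0, [0.0186, -0.0195, 0], [0, 0, 0]],
  [0, [0.0186, -0.0195, 0], [0, 0, 0]],
  [0, [0.0186, -0.0195, 0], [0, 0, 0]],
  [0, [0.0186, -0.0195, 0], [0, 0, 0]],
])

```text
t: 13.3
eef_pos: [0.5146, 0.0047, 0.1979]
tool_rot: [-0.001, 0.798, 0.603, -0.001]
ft_force: [0.7, -0.0, -0.6]
width: 0.0004
grip_force: 0.0
```

>>> move_arm([
  [0, [0.0186, -0.0195, 0], [0, 0, 0]],
  [0, [0.0186, -0.0195, 0], [0, 0, 0]],
  [0, [0.0186, -0.0195, 0], [0, 0, 0]],
  [0, [0.0186, -0.0195, 0], [0, 0, 0]],
  [0, [0.0186, -0.0195, 0], [0, 0, 0]],
])

```text
t: 13.72
eef_pos: [0.4463, 0.1208, 0.1981]
tool_rot: [-0.001, 0.798, 0.603, -0.001]
ft_force: [0.7, -0.3, 0.1]
width: -0.0002
grip_force: 0.0
```

>>> move_arm([
  [0, [0, 0, 0], [0, 0, 0]],
  [0, [0, 0, 0], [0, 0, 0]],
  [0, [0, 0, 0], [0, 0, 0]],
])

```text
t: 13.97
eef_pos: [0.4477, 0.1196, 0.1986]
tool_rot: [-0.0, 0.798, 0.603, -0.0]
ft_force: [0.1, -0.8, 0.4]
width: -0.0002
grip_force: 0.0
```

```bash
python3 d.py 0.448 0.119 0.085
```

```text
13.9667 [0.4477 0.1196 0.1986] xang 74.12157447414953 zaxis [-1.e-03 -2.e-04 -1.e+00] j [ 0.01  0.21  1.72 -0.    1.21  0.28] f [ 0.1 -0.8  0.4] w -0.00018356851955070102
need tool shift mm [ -0.4   0.6 113.6]
```

>>> move_arm([
  [0, [0, 0, 0.025], [0, 0, 0]],
  [0, [0, 0.0005, 0.03], [0, 0, 0]],
  [0, [0, 0, 0.027], [0, 0, 0]],
  [0, [0, 0, 0.016], [0, 0, 0]],
  [0, [0, 0, 0.008], [0, 0, 0]],
])

```text
t: 14.38
eef_pos: [0.4473, 0.1189, 0.0908]
tool_rot: [-0.001, 0.798, 0.602, -0.002]
ft_force: [0.1, 0.2, -0.5]
width: 0.0001
grip_force: 0.0
```

>>> move_arm([
  [0, [0, 0, 0.004], [0, 0, 0]],
  [0, [0, 0, 0.002], [0, 0, 0]],
  [0, [0, 0, 0], [0, 0, 0]],
  [0, [0, 0, 0], [0, 0, 0]],
])

```text
t: 14.72
eef_pos: [0.4487, 0.1199, 0.0881]
tool_rot: [0.0, 0.798, 0.603, 0.001]
ft_force: [-0.1, 0.1, 1.1]
width: -0.0001
grip_force: 0.0
```

```bash
python3 d.py 0.448 0.119 0.072; python3 g.py side3
```

```text
14.7167 [0.4487 0.1199 0.0881] xang 74.11575429508576 zaxis [ 0.0016  0.     -1.    ] j [0.01 0.36 1.85 0.   0.93 0.29] f [-0.1  0.1  1.1] w -5.765482708591867e-05
need tool shift mm [-1.  -0.4 16.1]
[0.44862057 0.1199508  0.08810789] [ 0.12009536 -0.50705783  0.94717135]
```

View pics/side3.png

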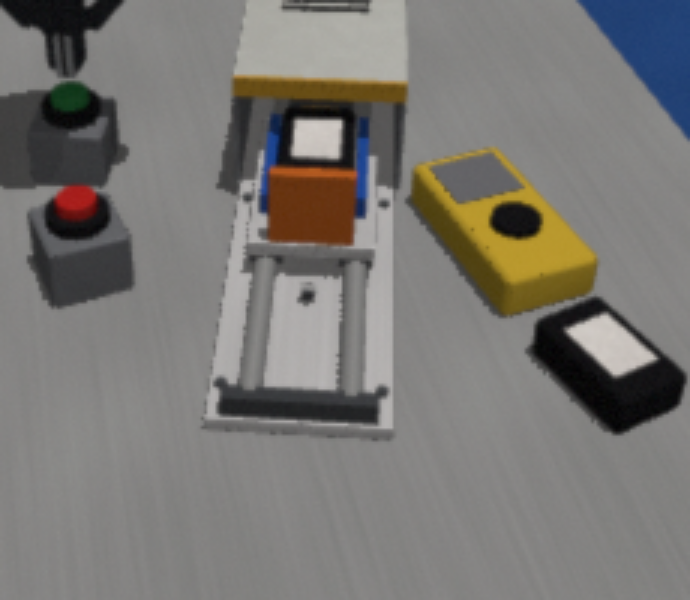

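The shut fingers hang right over the green button at (68,95), clear of red. I'll press slowly.

>>> move_arm([
  [0, [-0.001, 0, 0.003], [0, 0, 0]],
  [0, [0, 0, 0.003], [0, 0, 0]],
  [0, [0, 0, 0.003], [0, 0, 0]],
  [0, [0, 0, 0.002], [0, 0, 0]],
  [0, [0, 0, 0.001], [0, 0, 0]],
])

```text
t: 15.18
eef_pos: [0.4476, 0.1191, 0.0749]
tool_rot: [-0.0, 0.798, 0.603, -0.0]
ft_force: [1.0, -0.2, 0.0]
width: -0.0001
grip_force: 0.0
```

>>> move_arm([
  [0, [0, 0, 0.001], [0, 0, 0]],
])

```text
t: 15.27
eef_pos: [0.4478, 0.1191, 0.0741]
tool_rot: [-0.0, 0.798, 0.603, -0.0]
ft_force: [0.5, -0.3, 0.6]
width: -0.0003
grip_force: 0.0
```

>>> move_arm([
  [0, [0, 0, 0.001], [0, 0, 0]],
])

```text
t: 15.35
eef_pos: [0.4478, 0.1191, 0.0732]
tool_rot: [-0.0, 0.798, 0.603, 0.0]
ft_force: [-0.8, 1.1, -0.2]
width: 0.0
grip_force: 0.0
```

>>> move_arm([
  [0, [0, 0, 0.001], [0, 0, 0]],
])

```text
t: 15.43
eef_pos: [0.4479, 0.1191, 0.0723]
tool_rot: [0.0, 0.798, 0.603, 0.0]
ft_force: [-0.3, -0.8, 0.6]
width: 0.0001
grip_force: 0.0
```

>>> move_arm([
  [0, [0, 0, 0.001], [0, 0, 0]],
])

```text
t: 15.52
eef_pos: [0.4479, 0.1191, 0.0713]
tool_rot: [0.0, 0.798, 0.603, 0.0]
ft_force: [0.1, -0.5, 1.8]
width: 0.0003
grip_force: 0.9
```

>>> move_arm([
  [0, [0, 0, 0.001], [0, 0, 0]],
  [0, [0, 0, 0.001], [0, 0, 0]],
])

```text
t: 15.68
eef_pos: [0.4478, 0.1191, 0.0694]
tool_rot: [0.0, 0.798, 0.603, 0.0]
ft_force: [-1.0, -0.7, 2.9]
width: 0.0001
grip_force: 1.4
```

>>> move_arm([
  [0, [0, 0, 0.001], [0, 0, 0]],
])

```text
t: 15.77
eef_pos: [0.4479, 0.119, 0.0684]
tool_rot: [0.0, 0.798, 0.603, 0.0]
ft_force: [-1.3, -0.0, 3.1]
width: 0.0
grip_force: 1.7
```

>>> move_arm([
  [0, [0, 0, 0.001], [0, 0, 0]],
])

```text
t: 15.85
eef_pos: [0.4478, 0.1191, 0.0674]
tool_rot: [0.0, 0.798, 0.603, 0.0]
ft_force: [-1.6, 0.1, 4.1]
width: -0.0
grip_force: 2.0
```

>>> move_arm([
  [0, [0, 0, 0.0005], [0, 0, 0]],
])

```text
t: 15.93
eef_pos: [0.4479, 0.1191, 0.0668]
tool_rot: [0.0, 0.798, 0.603, 0.0]
ft_force: [0.2, -0.2, 5.0]
width: 0.0002
grip_force: 2.2
```

>>> move_arm([
  [0, [0, 0, 0.0005], [0, 0, 0]],
  [0, [0, 0, 0.0005], [0, 0, 0]],
  [0, [0, 0, 0.0005], [0, 0, 0]],
  [0, [0, 0, 0], [0, 0, 0]],
])

```text
t: 16.27
eef_pos: [0.4479, 0.1191, 0.0659]
tool_rot: [0.0, 0.798, 0.603, 0.0]
ft_force: [-3.6, -0.1, 10.5]
width: 0.0
grip_force: 5.9
```

>>> move_arm([
  [0, [0, 0, -0.002], [0, 0, 0]],
  [0, [0, 0, -0.003], [0, 0, 0]],
  [0, [0, 0, -0.006], [0, 0, 0]],
  [0, [0, 0, -0.015], [0, 0, 0]],
  [0, [0, 0, -0.025], [0, 0, 0]],
])

```text
t: 16.68
eef_pos: [0.4465, 0.119, 0.1154]
tool_rot: [-0.001, 0.798, 0.603, -0.002]
ft_force: [0.7, -0.5, -0.5]
width: -0.0001
grip_force: 0.0
```

>>> move_arm([
  [0, [0, 0, -0.03], [0, 0, 0]],
  [0, [0, 0, -0.03], [0, 0, 0]],
  [0, [0, 0, -0.015], [0, 0, 0]],
  [0, [0, 0, 0], [0, 0, 0]],
  [0, [0, 0, 0], [0, 0, 0]],
])

```text
t: 17.1
eef_pos: [0.4478, 0.119, 0.1914]
tool_rot: [0.0, 0.798, 0.603, 0.0]
ft_force: [-1.1, -0.2, -0.9]
width: 0.0002
grip_force: 0.0
```

```bash
python3 b2.py | grep -E "side|top|orange |green"; python3 g.py side4; python3 d.py 0 0 0
```

```text
side hood 2477 [0.6503 0.1119 0.1094] ((654.068603515625, 132.82257080078125), (213.43032836914062, 128.0844268798828), 74.05656433105469)
orange 142 [ 0.5981 -0.0662  0.0996] [ 0.5984 -0.0662  0.1002] [ 0.5707 -0.0756  0.095 ] [ 0.6246 -0.0558  0.1029] ((598.0020141601562, -64.98983764648438), (11.596203804016113, 54.53437042236328), 78.01046752929688)
green 106 [0.4533 0.1067 0.0673] [0.448  0.1112 0.0696] [ 0.4315 -0.1996  0.0137] [0.7415 0.1283 0.0734] ((593.7398071289062, -32.388458251953125), (26.089799880981445, 445.5407409667969), 44.81072235107422)
top hood 5795 [0.6531 0.132  0.1097] ((654.8673095703125, 132.93296813964844), (204.10154724121094, 128.7828369140625), 74.30208587646484)
orange 50 [ 0.5897 -0.061   0.1012] [ 0.5881 -0.0608  0.1012] [ 0.572  -0.0694  0.0988] [ 0.6111 -0.0545  0.104 ] ((591.603759765625, -61.41916275024414), (6.635359764099121, 41.00630569458008), 74.05266571044922)
green 4
[0.4471449  0.11901483 0.18998432] [ 0.17130936  0.46701227 -1.19645091]
17.25 [0.4471 0.119  0.19  ] xang 74.12450105756662 zaxis [-0.0026 -0.     -1.    ] j [ 0.01  0.22  1.74 -0.    1.19  0.28] f [ 0.2  0.5 -1.2] w -0.0002034079284123574
need tool shift mm [-236.6 -397.1  191.2]
```

View pics/side4.png

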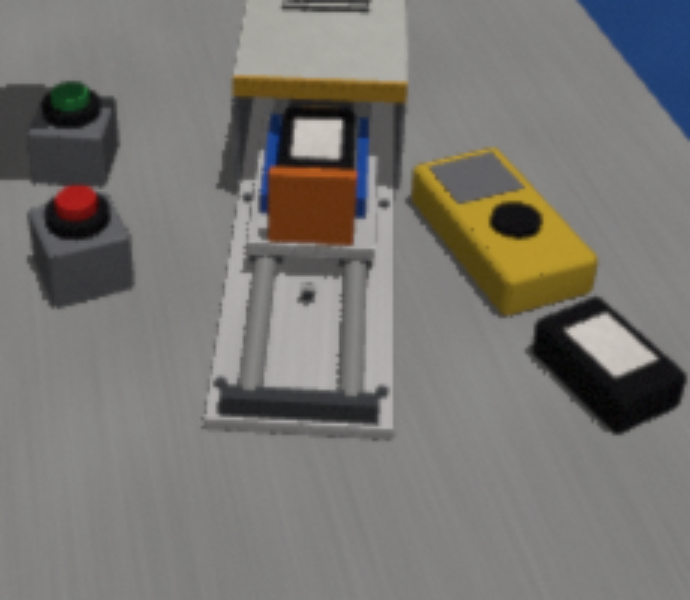

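The carriage hasn't moved from its home position, the green button is out again, and the gripper is well clear. I'll hand it in.

```bash
python3 -c "
from rig import manip
print(manip.finish_job())"
```

```text
the job is handed in; nothing more can be done
None
```

I pushed the carriage about 116 mm to its end stop, peaking at about 12 N on the tool, then pressed the green button fully, took the gripper clear and handed the job in; no verdict came back.

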